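# Roll the ground roller into its parking groove with a hand pad

## Task

Pick up the wooden hand pad by its grip bar, lay its flat underside on top of the steel roller and roll the roller under it along the steel plate until it drops into the shallow groove against the stop rail. The ground roller must not be touched by the fingers, lifted, or shoved with the pad's edge. Then lay the pad flat on the bench again, off the plate, and leave the marker and the flange where they are.

Things in the scene. Friction and masses are not known exactly. Their poses are not given: they have to be found in the camera images.
- plate: Fixed dark steel plate, 180 mm long (its x, -80 to +100 mm), 120 mm wide (y); origin at bench height, mid-width. +x is the rolling direction, pointing away from the robot within about 12 degrees. Flat track 22 mm high, x = -80 to +53 mm; then a groove 2 mm deep (floor 20 mm above the bench) to x = +84 mm; then an upright aluminium stop rail across it, face at x = +84 mm, 16 mm thick, top 46 mm above the bench.
- groove (a point): Fixed point on the plate where the centre of the parked roller belongs: x = +64 mm in the plate's frame, mid-width, 40 mm above the bench; its axes are the plate's.
- roller_center (a point): Centre of the loose plain steel roller, a cylinder of 40 mm diameter and 100 mm length lying across the track, about 0.5 kg, rolls freely. Its y axis is the cylinder's axis; its x and z axes turn as it rolls. It starts on the track with its axis within about 4 degrees of the plate's y, its centre 42 mm and its top 62 mm above the bench. Parked in the groove its centre is 40 mm high. A pad moved along on top of it rolls it at half the pad's speed.
- pad_grip (a point): Centre of the grip bar of the loose wooden hand pad (0.18 kg): a flat board 140 mm (its x, rolling direction) by 84 mm (y) by 12 mm, with a bar across its middle, 24 mm wide (x, the width to grasp), 76 mm long (y), top 48 mm above the underside. This point is 32 mm above the underside, 20 mm above the board. z is up. Starts flat on the bench, x within 52 degrees of straight ahead.
- marker: Bystander: loose black marker lying on the bench between plate and pad, 130 mm long, 18 mm thick; origin at the middle of its underside. (Beware the tall fixed microscope to the right, on the way from the start: it fills y = 0.02 to -0.33 m, x = 0.47 m back to the wall, 0.6 m high; swing past in front of it, drawn in.)
- flange: Bystander: loose turned steel flange standing on the bench near the front edge, 36 mm across, 20 mm high; origin at the centre of its underside.

How it is judged:
By the outcome, as a careful person would: the job done as asked, in the order asked, and still so for the second after the job is handed in, with the robot touching nothing.
It also fails if it takes over 61 s, if anything falls off the work surface, if the arm or the gripper's body presses on something with over 40 N, if the wrist force passes 120 N, or if a joint passes its speed limit or range.

## Robot

A 6-joint arm with a two-finger parallel gripper is mounted at the origin on a cart in front of the work surface, level with it; the furniture and walls round the work are solid. World frame = base frame: x ahead of the robot, y to its left, z up, the work surface at z = 0. Lengths are in m, angles in rad, forces in N, time in s.
With the tool pointing down it reaches from about 0.275 to 0.75 m from the base axis. Payload 10.2 kg.
Tool frame: the origin (TCP) lies at the very end of the fingers, on their centre line; the grasp point (between the pads) lies 19 mm behind it; z points along the fingers, y is the line along which they close (so a half turn about z gives the same grasp; the last joint's range is limited). The gripper opens to 88 mm and grips with 3 to 60 N. Pads are 18 mm wide; open, the fingers measure 123 mm over their backs; the gripper's body (75 mm by 187 mm) begins 45 mm behind the grasp point.
Start: joints at [-1.551, 0.313, 1.498, -0, 1.331, -0.223], TCP at [0.126, -0.51, 0.239] pointing down, gripper open.
Joint ranges: [-2.94, 2.94], [-0.97, 2.17], [0.19, 2.56], [-1.23, 4.37], [0.02, 3.11], [-2.88, 2.88]. Speed limits (rad/s): [2.39, 2.39, 3.01, 3.14, 3.14, 3.14].

## Interface

Orientations are given as a unit quaternion [w, x, y, z].
In Python, from station import robot gives the robot as it stands.
- The arm moves only by the tool play_rows, never from a script. Its arguments are lists of equal length, an entry for each row: "delta_pos": the shift along the tool's x, y, z in mm, a list of three; "twist": the turn, a rotation vector about the tool's x, y, z in degrees, a list of three; "hand": the finger opening in mm, from 0 to 88.1. A call has 1 to 12 rows; each row shifts and turns the commanded pose from where the row before left it, along the tool's axes as they then stand; what a row does not reach is not made up. A row lasts 1/10 s, in which the tool goes at most 50 mm and 8.59 degrees, less where a joint would pass 70% of its speed; a pose out of reach is approached as far as the arm can. A call with a gripper value outside its range is refused whole. The fingers move at their own pace and stop on an object; "grip_force" is the grip in N (left out, the last holds). Time passes only in rows, so rows that do not move let the fingers close. It gives the time, the measured TCP pose, the force, the opening and the grip force at its end, in the units of the state.
- robot.get_state(): the state, without advancing time (a new reading comes with each control period).
- robot.read_camera(name): name is "scene" or "top" or "wrist"; returns the picture (384x512x3 uint8, red, green, blue); there is no depth.
- robot.get_calibration(name): a dict with "vfov" (degrees; the focal length in pixels is half the picture's height over the tangent of half this angle, whatever the lens; pixels are square), "cx", "cy" (the principal point, pixels), "extrinsics" (4x4, takes a point from world to camera coordinates). Camera axes: x right, y up, looking along -z (the intrinsics and any distortion apply to the point x, -y, -z); pixel columns grow to the right and rows downward; lengths in m; the calibration is good to about 2 mm. A picture is of the moment at which its call begins: read the wrist's pose just before it. get_calibration takes no time and is no camera call; for the wrist camera it gives the pose at the moment of the call.
- robot.finish_job(): hands the job in; it is judged then, once.
Trained networks look in the newest picture that a camera, given by its name, has taken for a name from the list of things; names that differ only in an ending like _2 or _b are one class to them, and where a whole thing is asked for, a point or a joint stands for the part that bears it (a point fixed in the world has none). Each returns a list of dicts, best first, with "conf" (0 to 1); they miss things now and then, are a little off and sometimes report something else, mostly with a low value. They report only what shows in the picture. A call takes as long as a camera call.
- robot.search_frame(camera, query): "centre" ([column, row] in pixels, amid what is visible of it).
The state is a dict: "time_s": time; "joint_pos": joint angles; "dq": joint speeds; "joint_torque": joint torques, N m; "tool_pos": TCP position; "eef_rot": TCP orientation; "wrist_force": force on the tool from outside, world axes, zero at the start; "torque": the same for the moment, N m; "finger_gap": finger opening in m; "grip_force": force on a finger pad.
Only numpy, scipy, OpenCV 4.12 (cv2) and the standard library are available. Lean on these libraries where they do the work, as an engineer would, in place of code of your own. Each camera call takes 0.05 s, during which the arm holds its last target. There are 200 camera calls.

## Working session

There is one attempt and no reset: what is moved stays moved. The work goes in short steps, Python scripts to look and compute and a tool call to move; the robot and the scene stay as the last step left them, time stands still between calls to the robot, and variables do not carry over. Pictures are saved under pics/ and viewed, at most 10 in all, crops included, and the job is handed in when it is done.

Besides the shell and the picture viewer there is one more tool, called after ">>>" in YAML: its name, and indented under it one key for each argument. play_rows: Moves the arm, as the interface text tells. Its arguments: {"type":"object","properties":{"delta_pos":{"type":"array"},"twist":{"type":"array"},"hand":{"type":"array"},"grip_force":{"type":"number"}},"required":["delta_pos","twist","hand"]}

```bash
mkdir -p pics; ls; cat > h.py <<'E'
import numpy as np,cv2
from station import robot
def cal(n):
    c=robot.get_calibration(n); f=192/np.tan(np.radians(c['vfov'])/2); return c,f
def ray(n,px,c=None):
    c,f=c or cal(n); E=np.array(c['extrinsics']); 
    d=np.array([(px[0]-c['cx'])/f,-(px[1]-c['cy'])/f,-1]); R=E[:3,:3]
    return -R.T@E[:3,3], R.T@d
def atz(n,px,z,c=None):
    o,d=ray(n,px,c); return o+d*(z-o[2])/d[2]
def proj(n,P,c=None):
    c,f=c or cal(n);E=np.array(c['extrinsics']);q=E[:3,:3]@np.array(P)+E[:3,3]
    return np.array([c['cx']+f*q[0]/-q[2],c['cy']-f*q[1]/-q[2]])
E
python3 - <<'E'
from h import *
for n in ('scene','top'):
    im=robot.read_camera(n); cv2.imwrite(f'pics/{n}0.png',im[:,:,::-1])
    print(n,robot.get_calibration(n))
    for q,z in (('plate',.022),('roller_center',.042),('pad_grip',.032),('marker',.009),('flange',.01)):
        for r in robot.search_frame(n,q)[:2]: print(q,r,atz(n,r['centre'],z).round(3))
print(robot.get_state())
E
```

```text
pics
scene {'vfov': 50.20154996239136, 'cx': 256.29279449019486, 'cy': 196.26651986352397, 'extrinsics': array([[ 0.9986825 ,  0.05087852,  0.00668062, -0.53139888],
       [-0.0473698 ,  0.86399059,  0.50127473, -0.22743079],
       [ 0.01973213, -0.50093077,  0.86526239, -0.77924726],
       [ 0.        ,  0.        ,  0.        ,  1.        ]])}
plate {'centre': [242.2, 256.8], 'conf': 0.85} [0.497 0.138 0.022]
roller_center {'centre': [234.1, 247.8], 'conf': 0.9} [0.481 0.148 0.042]
pad_grip {'centre': [264.0, 164.9], 'conf': 0.88} [0.531 0.355 0.032]
pad_grip {'centre': [213.6, 209.0], 'conf': 0.36} [0.43  0.237 0.032]
marker {'centre': [233.4, 248.7], 'conf': 0.55} [0.477 0.159 0.009]
flange {'centre': [211.8, 209.6], 'conf': 0.47} [0.423 0.247 0.01 ]
top {'vfov': 54.06276123494655, 'cx': 257.0831529595139, 'cy': 194.41192235278461, 'extrinsics': array([[ 2.17732241e-02, -9.99762930e-01, -9.83780224e-05,
         2.23046803e-01],
       [ 9.97642742e-01,  2.17206445e-02,  6.50935737e-02,
        -5.04507863e-01],
       [-6.50760051e-02, -1.51544308e-03,  9.97879160e-01,
      
[... 525 characters left out ...]
ime_s': 0.6, 'joint_pos': array([-1.55141259e+00,  3.12916946e-01,  1.49773058e+00,  3.12895279e-05,
        1.33100270e+00, -2.23390663e-01]), 'dq': array([ 0.00021377,  0.00119606, -0.00054128, -0.00049513, -0.00172113,
        0.00197811]), 'joint_torque': array([-6.40915514e-04, -4.01984811e+01, -2.52354240e+01,  6.94180280e-02,
        3.19452456e-02,  4.51539648e-06]), 'tool_pos': array([ 0.12620858, -0.50960024,  0.23869997]), 'eef_rot': array([-2.70890749e-05,  9.92642065e-01,  1.21085629e-01,  1.80492207e-05]), 'wrist_force': array([-0.51289544,  0.44505817,  0.2286962 ]), 'torque': array([-0.02280158,  0.00812162, -0.02373273]), 'grip_force': 0.0, 'finger_gap': 0.08820055259512637}
```

```bash
python3 - <<'E'
import cv2
im=cv2.imread('pics/top0.png')[120:280,140:360]
cv2.imwrite('pics/top0c.png',cv2.resize(im,(792,576),interpolation=cv2.INTER_CUBIC))
im=cv2.imread('pics/scene0.png'); cv2.imwrite('pics/s0.png',cv2.resize(im,(768,576)))
E
```

```text
(no output)
```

View pics/top0c.png

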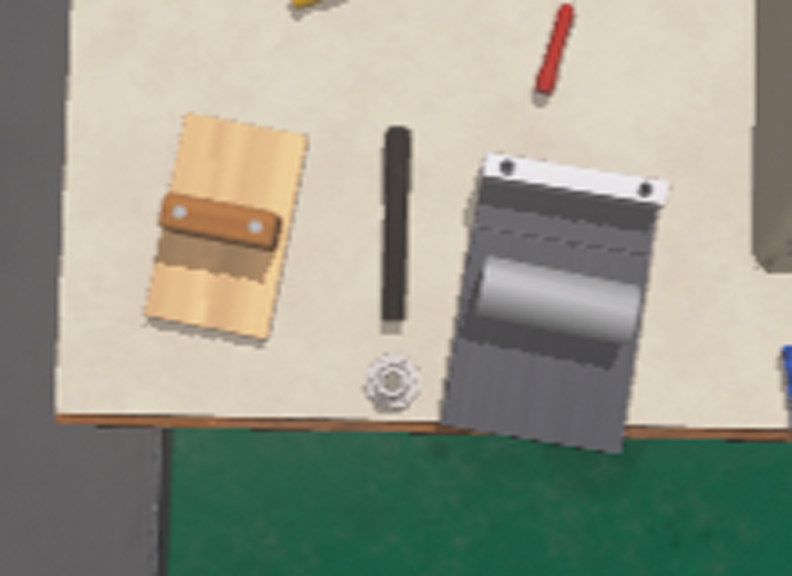

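View pics/s0.png

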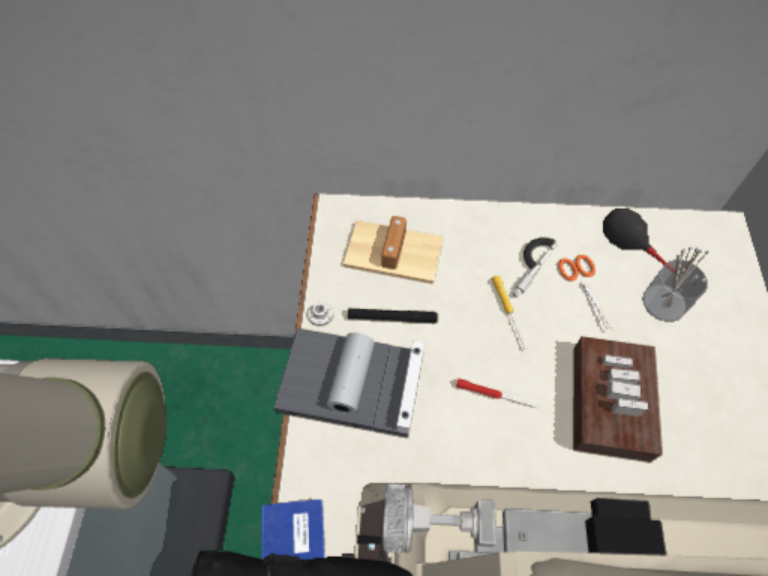

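The top crop (3.6x, offset 140,120) shows the pad's board corners at about (185,113), (307,135), (268,345) and (147,320). The plate's near corners are at (443,424) and (622,453), and the rail's far corners at (487,153) and (668,182). The roller lies between about x = 480 and 640. The marker is at (396,225) and the flange at (392,382).

```bash
cat >> h.py <<'E'
from scipy.optimize import least_squares
from scipy.spatial.transform import Rotation as R
def fit(n,loc,px,g,c=None):
    c=c or cal(n); loc=np.array(loc,float); px=np.array(px,float)
    def W(p): a=p[2]; return np.c_[p[0]+loc[:,0]*np.cos(a)-loc[:,1]*np.sin(a),p[1]+loc[:,0]*np.sin(a)+loc[:,1]*np.cos(a),loc[:,2]]
    r=least_squares(lambda p:np.ravel([proj(n,w,c) for w in W(p)]-px),g)
    return r.x, r.fun.reshape(-1,2).round(1).tolist()
def P(p,x): return p[:2]+np.array([np.cos(p[2])*x[0]-np.sin(p[2])*x[1],np.sin(p[2])*x[0]+np.cos(p[2])*x[1]])
E
python3 - <<'E'
from h import *
o=np.array([140,120]); f=lambda l:np.array(l)/3.6+o
pad,r=fit('top',[[.07,.042,.012],[.07,-.042,.012],[-.07,-.042,.012],[-.07,.042,.012]],f([(185,113),(307,135),(268,342),(147,318)]),[.53,.36,0]); print('pad',pad,np.degrees(pad[2]),r)
pl,r=fit('top',[[-.08,.06,.022],[-.08,-.06,.022],[.1,.06,.046],[.1,-.06,.046]],f([(443,424),(622,453),(487,153),(668,182)]),[.47,.14,0]); print('plate',pl,np.degrees(pl[2]),r)
for nm,px in (('padnear',None),):pass
# roller in plate frame
for z in (.042,):
  for q in ([478,285],[641,315],[560,300]):
    w=atz('top',f(q),z)[:2]-pl[:2]; c,s=np.cos(pl[2]),np.sin(pl[2]); print('roller',w@[c,s],w@[-s,c])
# wrist cam pose in tool frame
st=robot.get_state(); c=robot.get_calibration('wrist'); E=np.array(c['extrinsics']); Rt=R.from_quat(np.roll(st['eef_rot'],-1)).as_matrix()
print('tool',Rt.round(3)); o=-E[:3,:3].T@E[:3,3]; print('cam in tool',Rt.T@(o-st['tool_pos']),(Rt.T@E[:3,:3].T).round(2),c['vfov'])
E
```

```text
pad [ 0.52471417  0.3646975  -0.15655477] -8.969927625903734 [[-0.0, 0.1], [0.2, 0.1], [0.3, -0.3], [-0.5, 0.1]]
plate [ 0.46688837  0.14823852 -0.13720189] -7.861089305134501 [[-0.4, 0.5], [0.2, 0.6], [-0.3, -0.6], [0.5, -0.5]]
roller 0.013814752721165205 0.051431469851359934
roller 0.011324648768548138 -0.05513832074002838
roller 0.0126197634787386 -0.002210070256759564
tool [[ 0.971  0.24   0.   ]
 [ 0.24  -0.971  0.   ]
 [ 0.    -0.    -1.   ]]
cam in tool [ 0.065334    0.00068495 -0.1452851 ] [[-0.    0.97  0.26]
 [ 1.    0.   -0.  ]
 [-0.    0.26 -0.97]] 71.34508517405376
```

```bash
cat >> h.py <<'E'
def plan(pts,head,step=42,hand=None,fr=None):
    """pts: world xyz waypoints (m), head: final heading deg of tool y; rows from current pose (tool down)"""
    st=robot.get_state(); p0=st['tool_pos']; Rt=R.from_quat(np.roll(st['eef_rot'],-1))
    y=Rt.as_matrix()[:,1]; h0=np.degrees(np.arctan2(y[1],y[0])); pts=np.vstack([p0,pts])
    L=np.r_[0,np.cumsum(np.linalg.norm(np.diff(pts,axis=0),axis=1))]; n=int(np.ceil(L[-1]*1000/step))
    S=np.linspace(0,L[-1],n+1); Q=np.c_[[np.interp(S,L,pts[:,i]) for i in range(3)]].T
    turn=(head-h0+180)%360-180; tw=round(-turn/n,2); cur=p0.copy(); h=h0; D=[]
    for i in range(n):
        a=np.radians(h); M=np.array([[-np.sin(a),np.cos(a),0],[np.cos(a),np.sin(a),0],[0,0,-1]]).T
        d=np.round(M.T@(Q[i+1]-cur)*1000,1); D.append(d.tolist()); cur=cur+M@d/1000; h-=tw
    print('h0',h0,'tilt',Rt.as_matrix()[2].round(4),'n',n,'twist',tw,'end',cur,h); print(D)
E
python3 - <<'E'
from h import *
print(proj('top',[.5,0,0]))
pol=lambda r,a:[r*np.cos(np.radians(a)),r*np.sin(np.radians(a)),.24]
plan([pol(.42,-72),pol(.34,-58),pol(.33,-40),pol(.33,-20),pol(.33,0),pol(.34,18),[.4,.23,.22],[.5247,.3647,.16]],-8.97)
E
```

```text
[353.25063432 196.7495773 ]
h0 -76.0904770857496 tilt [ 0. -0. -1.] n 25 twist -2.68 end [0.52470379 0.36471734 0.15999997] -9.090477085749576
[[11.0, -39.0, -0.5], [12.8, -38.4, -0.5], [18.4, -35.4, -0.3], [29.3, -28.0, -0.0], [30.6, -26.6, -0.0], [33.5, -21.9, -0.0], [38.9, -11.4, -0.0], [39.4, -9.7, -0.0], [37.8, -13.8, -0.0], [37.6, -15.2, -0.0], [38.2, -13.4, -0.0], [33.5, -22.2, -0.0], [33.6, -22.6, -0.0], [34.6, -21.1, -0.0], [30.0, -27.2, -0.0], [31.3, -25.8, -0.0], [35.6, -14.7, 2.3], [40.2, 0.7, 5.5], [40.0, 2.6, 5.4], [39.9, 4.4, 5.5], [37.0, 11.8, 10.9], [35.5, 15.0, 12.6], [34.7, 16.7, 12.6], [33.9, 18.3, 12.6], [33.0, 19.8, 12.6]]
```

>>> play_rows:
  delta_pos:
    - [11, -39, -0.5]
    - [13, -38.5, -0.5]
    - [18.5, -35.5, -0.5]
    - [29.5, -28, 0]
    - [30.5, -26.5, 0]
    - [33.5, -22, 0]
    - [39, -11.5, 0]
    - [39.5, -9.5, 0]
    - [38, -14, 0]
    - [37.5, -15, 0]
    - [38, -13.5, 0]
    - [33.5, -22, 0]
  twist:
    - [0, 0, -2.7]
    - [0, 0, -2.7]
    - [0, 0, -2.7]
    - [0, 0, -2.7]
    - [0, 0, -2.7]
    - [0, 0, -2.7]
    - [0, 0, -2.7]
    - [0, 0, -2.7]
    - [0, 0, -2.7]
    - [0, 0, -2.7]
    - [0, 0, -2.7]
    - [0, 0, -2.7]
  hand: [70, 70, 70, 70, 70, 70, 70, 70, 70, 70, 70, 70]

```text
time_s: 1.8
tool_pos: [0.3165, -0.0772, 0.2404]
eef_rot: [0.0, 0.919, 0.394, 0.0]
wrist_force: [1.4, -0.4, -0.4]
finger_gap: 0.07
grip_force: 0.0
```

>>> play_rows:
  delta_pos:
    - [33.5, -22.5, 0]
    - [34.5, -21, 0]
    - [30, -27, 0]
    - [31.5, -26, 0]
    - [35.5, -14.5, 2.5]
    - [40, 0.5, 5.5]
    - [40, 2.5, 5.5]
    - [40, 4.5, 5.5]
    - [37, 12, 11]
    - [35.5, 15, 12.5]
    - [34.5, 16.5, 12.5]
    - [34, 18.5, 12.5]
  twist:
    - [0, 0, -2.7]
    - [0, 0, -2.7]
    - [0, 0, -2.7]
    - [0, 0, -2.7]
    - [0, 0, -2.7]
    - [0, 0, -2.7]
    - [0, 0, -2.7]
    - [0, 0, -2.7]
    - [0, 0, -2.7]
    - [0, 0, -2.7]
    - [0, 0, -2.7]
    - [0, 0, -2.7]
  hand: [70, 70, 70, 70, 70, 70, 70, 70, 70, 70, 70, 70]

```text
time_s: 3.0
tool_pos: [0.4968, 0.3392, 0.172]
eef_rot: [0.0, 0.773, 0.635, -0.0]
wrist_force: [0.1, -0.1, -0.3]
finger_gap: 0.0701
grip_force: 0.0
```

>>> play_rows:
  delta_pos:
    - [33, 20, 12.5]
    - [0, 0, 0]
    - [0, 0, 0]
  twist:
    - [0, 0, -2.5]
    - [0, 0, 0]
    - [0, 0, 0]
  hand: [70, 70, 70]

```text
time_s: 3.3
tool_pos: [0.5218, 0.3663, 0.1594]
eef_rot: [-0.0, 0.759, 0.651, -0.001]
wrist_force: [0.6, -0.4, 0.2]
finger_gap: 0.0701
grip_force: 0.0
```

```bash
python3 - <<'E'
from h import *
st=robot.get_state(); print(st['time_s'],st['tool_pos'],st['joint_pos'].round(2))
c=cal('wrist'); im=robot.read_camera('wrist'); cv2.imwrite('pics/w1.png',cv2.resize(im[:,:,::-1],(768,576)))
E=np.array(c[0]['extrinsics']); np.save('w1.npy',E); print(c[0]['cx'],c[0]['cy'])
for q,z in (('pad_grip',.04),('marker',.009)):
  for r in robot.search_frame('wrist',q)[:1]: print(q,r,atz('wrist',r['centre'],z,c))
pad=np.array([.5247,.3647,-.1566])
print([ (proj('wrist',[*P(pad,l),.012],c)*1.5).round() for l in ((.07,.042),(.07,-.042),(-.07,-.042),(-.07,.042))])
print([ (proj('wrist',[*P(pad,l),.048],c)*1.5).round() for l in ((.012,.038),(.012,-.038),(-.012,-.038),(-.012,.038))])
E
```

```text
3.3 [0.52180361 0.36631449 0.15943485] [ 0.43  0.63  1.23 -0.    1.29  0.58]
257.26212462132827 192.25304573841137
pad_grip {'centre': [248.1, 310.7], 'conf': 0.26} [0.488358   0.22169702 0.04      ]
marker {'centre': [308.4, 259.4], 'conf': 0.52} [0.56834335 0.25873395 0.009     ]
[array([488., 216.]), array([480., 326.]), array([300., 326.]), array([293., 216.])]
[array([410., 227.]), array([408., 339.]), array([373., 339.]), array([372., 227.])]
```

View pics/w1.png

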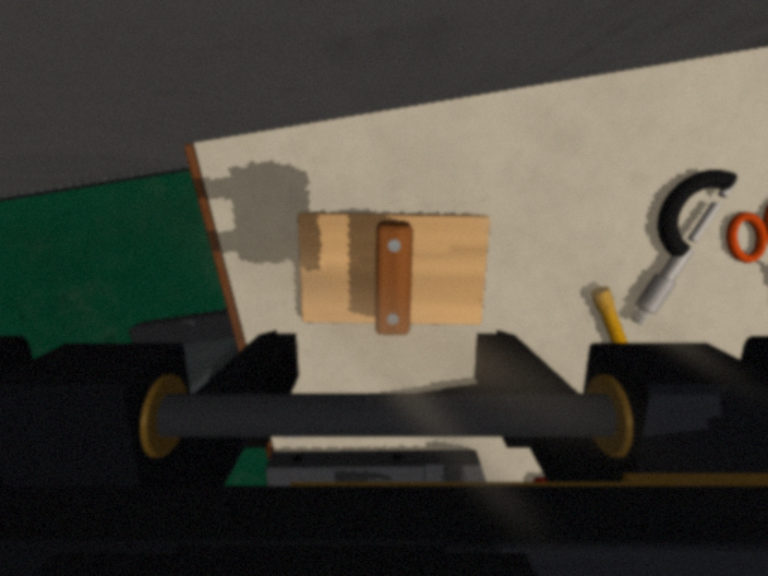

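The wrist picture shows the pad square in view, with board corners at about (301,212), (489,215), (482,325) and (302,322). The bar's top spans 378–412 by 222–334. This lies a couple of mm ahead of the prediction.

```bash
python3 - <<'E'
from h import *
c=cal('wrist')
px=np.array([(489,215),(482,325),(302,322),(300,212),(412,223),(411,334),(376,334),(378,223)])/1.5
l=[[.07,.042,.012],[.07,-.042,.012],[-.07,-.042,.012],[-.07,.042,.012],[.012,.038,.048],[.012,-.038,.048],[-.012,-.038,.048],[-.012,.038,.048]]
p,r=fit('wrist',l,px,[.5247,.3647,-.157],c); print(p,np.degrees(p[2]),r)
b=(np.array(p)+[.5247,.3647,-.1566])/2; print(b)
plan([[*b[:2],.10]],np.degrees(b[2]))
plan([[*b[:2],.10],[*b[:2],.018]],np.degrees(b[2]))
E
```

```text
[ 0.52766111  0.36594692 -0.17013994] -9.748300692775677 [[1.3, -0.4], [0.0, -0.8], [0.1, -0.4], [-1.6, -0.3], [1.5, 0.6], [-0.3, 0.7], [-0.2, 0.4], [-0.8, 0.2]]
[ 0.52618055  0.36532346 -0.16336997]
h0 -8.826957752574858 tilt [ 7.0e-04  1.2e-03 -1.0e+00] n 2 twist 0.27 end [0.52622571 0.36530297 0.09997709] -9.366957752574857
[[0.1, 2.2, 30.7], [0.1, 2.2, 30.8]]
h0 -8.826957752574858 tilt [ 7.0e-04  1.2e-03 -1.0e+00] n 4 twist 0.13 end [0.52622642 0.36530899 0.01797709] -9.34695775257486
[[0.1, 2.5, 35.8], [0.1, 1.9, 35.9], [0.0, -0.0, 35.9], [0.0, -0.0, 35.9]]
```

>>> play_rows:
  delta_pos:
    - [0, 2.5, 36]
    - [0, 2.5, 36]
    - [0, 0, 36]
    - [0, 0, 25]
    - [0, 0, 9.5]
    - [0, 0, 0]
    - [0, 0, 0]
    - [0, 0, 0]
    - [0, 0, 0]
    - [0, 0, 0]
    - [0, 0, 0]
    - [0, 0, 0]
  twist:
    - [0, 0, 0.3]
    - [0, 0, 0.2]
    - [0, 0, 0]
    - [0, 0, 0]
    - [0, 0, 0]
    - [0, 0, 0]
    - [0, 0, 0]
    - [0, 0, 0]
    - [0, 0, 0]
    - [0, 0, 0]
    - [0, 0, 0]
    - [0, 0, 0]
  hand: [60, 60, 60, 60, 60, 60, 15, 15, 15, 15, 15, 15]
  grip_force: 50

```text
time_s: 4.65
tool_pos: [0.5271, 0.3656, 0.0181]
eef_rot: [0.0, 0.762, 0.648, 0.0]
wrist_force: [-1.1, -1.0, 3.8]
finger_gap: 0.0236
grip_force: 50.0
```

```bash
python3 - <<'E'
from h import *
pl=np.array([.4669,.1482,-.1372]); a=P(pl,(-.0135,0)); print(a)
st=robot.get_state(); t=st['tool_pos']
plan([[t[0],t[1],.14],[*a,.12]],-7.86)
E
```

```text
[0.45352686 0.15004639]
h0 -9.29159214506225 tilt [ 3.e-04  3.e-04 -1.e+00] n 9 twist -0.16 end [0.45353018 0.15007069 0.12003481] -7.851592145062249
[[0.0, 0.0, -38.9], [0.0, 0.0, -39.0], [0.0, 0.0, -38.9], [-33.3, -5.9, -2.1], [-38.2, -6.9, 3.4], [-38.1, -6.9, 3.4], [-38.2, -7.1, 3.4], [-38.1, -7.2, 3.4], [-38.1, -7.3, 3.4]]
```

>>> play_rows:
  delta_pos:
    - [0, 0, -20]
    - [0, 0, -39]
    - [0, 0, -39]
    - [0, 0, -20]
    - [-33, -6, -1.5]
    - [-38, -7, 3.5]
    - [-38.5, -7, 3.5]
    - [-38, -7, 3.5]
    - [-38, -7, 3.5]
    - [-38.5, -7.5, 3.5]
    - [0, 0, 0]
    - [0, 0, 0]
  twist:
    - [0, 0, 0]
    - [0, 0, 0]
    - [0, 0, 0]
    - [0, 0, -0.2]
    - [0, 0, -0.2]
    - [0, 0, -0.2]
    - [0, 0, -0.2]
    - [0, 0, -0.2]
    - [0, 0, -0.2]
    - [0, 0, -0.2]
    - [0, 0, 0]
    - [0, 0, 0]
  hand: [15, 15, 15, 15, 15, 15, 15, 15, 15, 15, 15, 15]

```text
time_s: 5.85
tool_pos: [0.4527, 0.1499, 0.1199]
eef_rot: [0.0, 0.755, 0.656, 0.0]
wrist_force: [0.7, -0.3, -0.6]
finger_gap: 0.0237
grip_force: 50.0
```

```bash
python3 - <<'E'
from h import *
st=robot.get_state(); print(st['time_s'],st['tool_pos'],st['wrist_force'],st['finger_gap'])
im=robot.read_camera('scene')[:,:,::-1][170:330,150:350]; im=cv2.resize(im,(600,480),interpolation=cv2.INTER_CUBIC)
w=cv2.resize(robot.read_camera('wrist')[:,:,::-1],(640,480))
cv2.imwrite('pics/a.png',im); cv2.imwrite('pics/aw.png',w)
plan([[.4535,.1500,.12]],-7.86)
E
```

```text
5.85 [0.45271329 0.14993699 0.11986075] [ 0.68166153 -0.28648973 -0.62108719] 0.023738046194661657
h0 -7.856104538695967 tilt [ 3.e-04  5.e-04 -1.e+00] n 1 twist 0.0 end [0.45353034 0.149979   0.1200308 ] -7.856104538695967
[[-0.8, 0.7, -0.2]]
```

View pics/a.png

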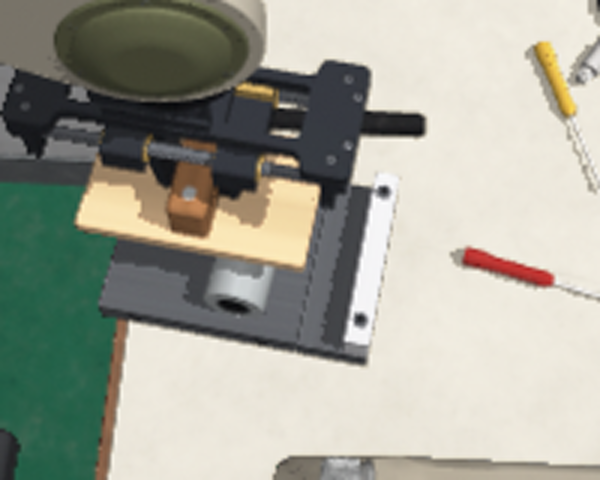

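View pics/aw.png

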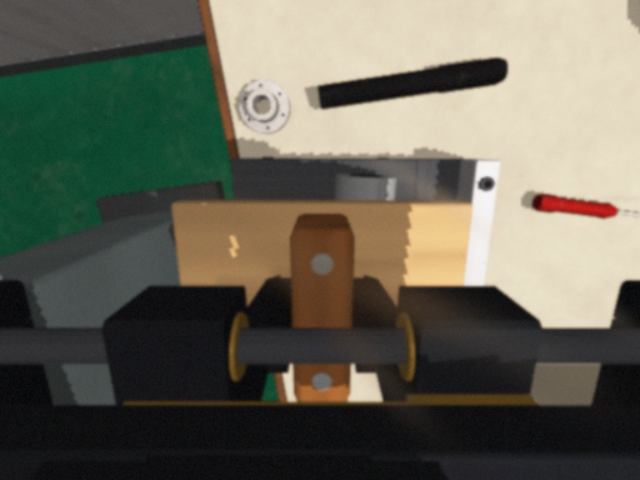

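Both pictures show the pad held level above the track and the roller. In the wrist view the roller's left end spans about columns 335–397 at rows 172–200. In the scene crop the right end's centre is near (237,302).

```bash
python3 - <<'E'
from h import *
pl=np.array([.4669,.1482,-.1372]); c,s=np.cos(pl[2]),np.sin(pl[2])
f=lambda w:((w[:2]-pl[:2])@[c,s],(w[:2]-pl[:2])@[-s,c])
print('scene',f(atz('scene',(229,270.7),.042)))
for q in ((335,180),(397,180),(366,175)): print('wrist',f(atz('wrist',np.array(q)/1.25,.042)))
print('rail corner',f(atz('wrist',np.array((499,160))/1.25,.046)),f(atz('wrist',np.array((473,160))/1.25,.046)))
print('rail scene',f(atz('scene',np.array((396,180))/3+[150,170],.046)),f(atz('scene',np.array((367,348))/3+[150,170],.046)))
E
```

```text
scene (np.float64(0.014061842983650704), np.float64(-0.04656796828219707))
wrist (np.float64(-0.005293067749048864), np.float64(0.047416714797298545))
wrist (np.float64(0.03557140259717646), np.float64(0.047362387928507416))
wrist (np.float64(0.015030577722933086), np.float64(0.05063087020346217))
rail corner (np.float64(0.09903133198647769), np.float64(0.06019866070121216)) (np.float64(0.08244121775469401), np.float64(0.06021970966362132))
rail scene (np.float64(0.10026059722658881), np.float64(0.05563192600138509)) (np.float64(0.10053777920163733), np.float64(-0.06177437691341188))
```

>>> play_rows:
  delta_pos:
    - [-1, 1.5, 15]
    - [0, 0, 12]
    - [0, 0, 8]
    - [0, 0, 2]
    - [0, 0, 1.5]
    - [0, 0, 0]
    - [0, 0, 0]
  twist:
    - [0, 0, 0]
    - [0, 0, 0]
    - [0, 0, 0]
    - [0, 0, 0]
    - [0, 0, 0]
    - [0, 0, 0]
    - [0, 0, 0]
  hand: [15, 15, 15, 15, 15, 15, 15]

```text
time_s: 6.65
tool_pos: [0.4541, 0.1491, 0.0816]
eef_rot: [0.0, 0.754, 0.657, 0.0]
wrist_force: [-0.6, -0.7, -2.1]
finger_gap: 0.0235
grip_force: 50.0
```

>>> play_rows:
  delta_pos:
    - [0, 0, 1]
    - [0, 0, 0]
    - [0, 0, 0]
  twist:
    - [0, 0, 0]
    - [0, 0, 0]
    - [0, 0, 0]
  hand: [15, 15, 15]

```text
time_s: 6.95
tool_pos: [0.454, 0.149, 0.0803]
eef_rot: [0.0, 0.754, 0.657, 0.0]
wrist_force: [0.4, 0.7, -1.5]
finger_gap: 0.024
grip_force: 50.0
```

>>> play_rows:
  delta_pos:
    - [0, 0, 1]
    - [0, 0, 0]
    - [0, 0, 0]
  twist:
    - [0, 0, 0]
    - [0, 0, 0]
    - [0, 0, 0]
  hand: [15, 15, 15]

```text
time_s: 7.25
tool_pos: [0.4546, 0.1489, 0.0799]
eef_rot: [0.001, 0.754, 0.657, 0.001]
wrist_force: [0.1, -1.1, 5.4]
finger_gap: 0.0235
grip_force: 50.0
```

>>> play_rows:
  delta_pos:
    - [0, 0, 0.4]
    - [0, 1, 0]
    - [0, 2, 0]
    - [0, 3, 0]
    - [0, 4, 0]
    - [0, 4, 0]
    - [0, 3, 0]
    - [0, 2, 0]
    - [0, 1, 0]
    - [0, 0, 0]
  twist:
    - [0, 0, 0]
    - [0, 0, 0]
    - [0, 0, 0]
    - [0, 0, 0]
    - [0, 0, 0]
    - [0, 0, 0]
    - [0, 0, 0]
    - [0, 0, 0]
    - [0, 0, 0]
    - [0, 0, 0]
  hand: [15, 15, 15, 15, 15, 15, 15, 15, 15, 15]

```text
time_s: 8.25
tool_pos: [0.4748, 0.1455, 0.0799]
eef_rot: [0.001, 0.754, 0.657, 0.001]
wrist_force: [-1.0, -6.6, 10.4]
finger_gap: 0.0239
grip_force: 50.0
```

```bash
cat > look.py <<'E'
from h import *
import sys
st=robot.get_state(); print(st['time_s'],st['tool_pos'],st['wrist_force'],R.from_quat(np.roll(st['eef_rot'],-1)).as_matrix()[2].round(4))
pl=np.array([.4669,.1482,-.1372]); c,s=np.cos(pl[2]),np.sin(pl[2])
print('tcp in plate',(st['tool_pos'][:2]-pl[:2])@[c,s],(st['tool_pos'][:2]-pl[:2])@[-s,c])
a=cv2.resize(robot.read_camera('scene')[:,:,::-1][220:310,170:290],(400,300),interpolation=cv2.INTER_CUBIC)
b=cv2.resize(robot.read_camera('wrist')[:,:,::-1][100:220,150:420],(400,178),interpolation=cv2.INTER_CUBIC)
o=np.zeros((300,800,3),np.uint8); o[:,:400]=a; o[:178,400:]=b; cv2.imwrite(sys.argv[1],o)
E
python3 look.py pics/b.png
```

```text
8.25 [0.47481147 0.14553678 0.07990869] [-1.03324296 -6.55204542 10.44175172] [-9.0e-04  2.8e-03 -1.0e+00]
tcp in plate 0.008201371079870344 -0.0015561377308579275
```

View pics/b.png

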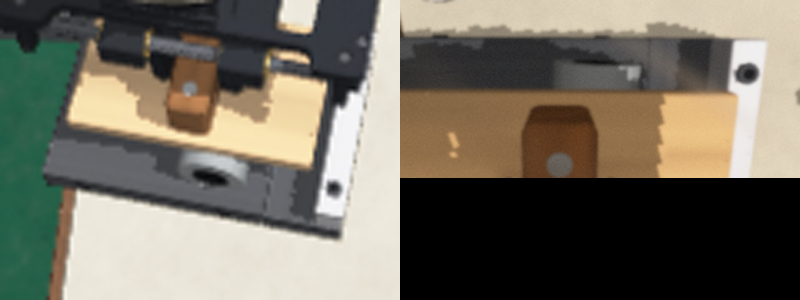

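The scene part shows the roller's end at about (211,174), still under the pad and rolled forward. The wrist part shows it at (600,75), with the rail at (748,70). There is a slight skew drag in −y, which is acceptable.

>>> play_rows:
  delta_pos:
    - [0, 2, 0]
    - [0, 4, 0]
    - [0, 6, 0]
    - [0, 7, 0]
    - [0, 7, 0]
    - [0, 7, 0]
    - [0, 7, 0]
    - [0, 6, 0]
    - [0, 4, 0]
    - [0, 3, 0]
    - [0, 2, 0]
    - [0, 0, 0]
  twist:
    - [0, 0, 0]
    - [0, 0, 0]
    - [0, 0, 0]
    - [0, 0, 0]
    - [0, 0, 0]
    - [0, 0, 0]
    - [0, 0, 0]
    - [0, 0, 0]
    - [0, 0, 0]
    - [0, 0, 0]
    - [0, 0, 0]
    - [0, 0, 0]
  hand: [15, 15, 15, 15, 15, 15, 15, 15, 15, 15, 15, 15]

```text
time_s: 9.55
tool_pos: [0.5292, 0.1377, 0.08]
eef_rot: [0.001, 0.754, 0.657, 0.0]
wrist_force: [-0.2, -7.1, 10.6]
finger_gap: 0.0235
grip_force: 50.0
```

```bash
python3 look.py pics/c.png
```

```text
9.55 [0.52922668 0.1376854  0.08000575] [-0.19126367 -7.14135813 10.64838877] [-0.0014  0.0024 -1.    ]
tcp in plate 0.06317906925361551 -0.0018913757563816093
```

View pics/c.png

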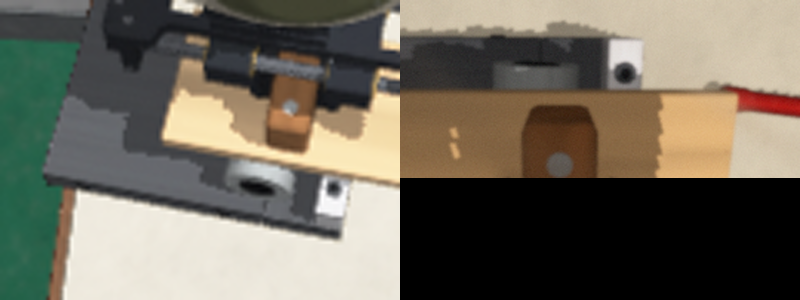

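The scene part shows the roller's end at (258,187), about 13 mm short of parked. I'll roll on and follow it down as it drops.

>>> play_rows:
  delta_pos:
    - [0, 2, 0]
    - [0, 3, 0]
    - [0, 3, 0]
    - [0, 3, 0.2]
    - [0, 3, 0.4]
    - [0, 3, 0.4]
    - [0, 3, 0.5]
    - [0, 3, 0.5]
    - [0, 2, 0]
    - [0, 1, 0]
    - [0, 0, 0]
    - [0, 0, 0]
  twist:
    - [0, 0, 0]
    - [0, 0, 0]
    - [0, 0, 0]
    - [0, 0, 0]
    - [0, 0, 0]
    - [0, 0, 0]
    - [0, 0, 0]
    - [0, 0, 0]
    - [0, 0, 0]
    - [0, 0, 0]
    - [0, 0, 0]
    - [0, 0, 0]
  hand: [15, 15, 15, 15, 15, 15, 15, 15, 15, 15, 15, 15]

```text
time_s: 10.85
tool_pos: [0.5542, 0.1342, 0.0779]
eef_rot: [0.001, 0.754, 0.657, -0.0]
wrist_force: [-3.3, -6.5, 11.8]
finger_gap: 0.0235
grip_force: 50.1
```

```bash
python3 look.py pics/d.png
```

```text
10.85 [0.5542167  0.13416553 0.07790822] [-3.28354781 -6.49920378 11.77236065] [-1.7e-03  6.0e-04 -1.0e+00]
tcp in plate 0.08841566926834893 -0.0019602817067999228
```

View pics/d.png

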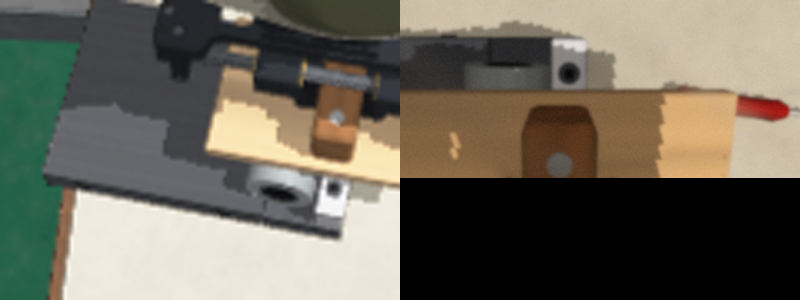

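The scene part shows the roller's end at (284,188), right by the rail, and the pad has sunk 2.1 mm with contact force kept. I'll push a little further to seat it.

>>> play_rows:
  delta_pos:
    - [0, 1, 0]
    - [0, 1, 0]
    - [0, 1, 0]
    - [0, 1, 0]
    - [0, 0, 0]
    - [0, 0, 0]
  twist:
    - [0, 0, 0]
    - [0, 0, 0]
    - [0, 0, 0]
    - [0, 0, 0]
    - [0, 0, 0]
    - [0, 0, 0]
  hand: [15, 15, 15, 15, 15, 15]

```text
time_s: 11.55
tool_pos: [0.5572, 0.1344, 0.0777]
eef_rot: [-0.0, 0.754, 0.657, -0.001]
wrist_force: [-7.6, -2.3, 13.7]
finger_gap: 0.0237
grip_force: 50.1
```

>>> play_rows:
  delta_pos:
    - [0, 0, -1]
    - [0, 0, -2]
    - [0, 0, -5]
    - [0, 0, -10]
    - [0, 0, -20]
    - [0, 0, -20]
    - [0, 0, 0]
    - [0, 0, 0]
  twist:
    - [0, 0, 0]
    - [0, 0, 0]
    - [0, 0, 0]
    - [0, 0, 0]
    - [0, 0, 0]
    - [0, 0, 0]
    - [0, 0, 0]
    - [0, 0, 0]
  hand: [15, 15, 15, 15, 15, 15, 15, 15]

```text
time_s: 12.35
tool_pos: [0.5578, 0.1346, 0.1347]
eef_rot: [0.0, 0.754, 0.657, 0.0]
wrist_force: [0.2, 0.2, -1.5]
finger_gap: 0.0233
grip_force: 50.0
```

```bash
python3 - <<'E'
from h import *
plan([[.527,.366,.14],[.527,.366,.030]],-9.3)
E
```

```text
h0 -7.887492123464458 tilt [ 1.e-04  2.e-04 -1.e+00] n 9 twist 0.16 end [0.52701448 0.36601467 0.0300024 ] -9.32749212346446
[[36.8, -10.2, -0.9], [36.7, -10.3, -0.8], [36.7, -10.4, -0.9], [36.7, -10.5, -0.9], [36.7, -10.5, -0.8], [36.6, -10.7, -0.9], [4.3, -1.3, 33.6], [-0.0, -0.0, 38.1], [-0.0, -0.0, 38.2]]
```

>>> play_rows:
  delta_pos:
    - [37, -10, -1]
    - [36.5, -10.5, -1]
    - [37, -10.5, -1]
    - [36.5, -10.5, -1]
    - [36.5, -10.5, -1]
    - [36.5, -10.5, 0]
    - [4.5, -1.5, 33]
    - [0, 0, 40]
    - [0, 0, 30]
    - [0, 0, 7]
    - [0, 0, 3]
    - [0, 0, 0]
  twist:
    - [0, 0, 0.2]
    - [0, 0, 0.2]
    - [0, 0, 0.2]
    - [0, 0, 0.2]
    - [0, 0, 0.2]
    - [0, 0, 0.2]
    - [0, 0, 0.2]
    - [0, 0, 0]
    - [0, 0, 0]
    - [0, 0, 0]
    - [0, 0, 0]
    - [0, 0, 0]
  hand: [15, 15, 15, 15, 15, 15, 15, 15, 15, 15, 15, 15]

```text
time_s: 13.55
tool_pos: [0.528, 0.3662, 0.0277]
eef_rot: [0.0, 0.762, 0.647, 0.001]
wrist_force: [0.4, 0.1, -2.0]
finger_gap: 0.0239
grip_force: 50.0
```

>>> play_rows:
  delta_pos:
    - [0, 0, 2]
    - [0, 0, 1.5]
    - [0, 0, 1]
    - [0, 0, 0.5]
    - [0, 0, 0]
    - [0, 0, 0]
  twist:
    - [0, 0, 0]
    - [0, 0, 0]
    - [0, 0, 0]
    - [0, 0, 0]
    - [0, 0, 0]
    - [0, 0, 0]
  hand: [15, 15, 15, 15, 15, 15]

```text
time_s: 14.15
tool_pos: [0.5274, 0.3661, 0.0219]
eef_rot: [0.0, 0.762, 0.648, 0.0]
wrist_force: [0.4, 0.1, -1.2]
finger_gap: 0.0238
grip_force: 50.0
```

>>> play_rows:
  delta_pos:
    - [0, 0, 1.5]
    - [0, 0, 1]
    - [0, 0, 1]
    - [0, 0, 0.5]
    - [0, 0, 0]
    - [0, 0, 0]
  twist:
    - [0, 0, 0]
    - [0, 0, 0]
    - [0, 0, 0]
    - [0, 0, 0]
    - [0, 0, 0]
    - [0, 0, 0]
  hand: [15, 15, 15, 15, 15, 15]

```text
time_s: 14.75
tool_pos: [0.5274, 0.3661, 0.0181]
eef_rot: [0.0, 0.762, 0.648, 0.0]
wrist_force: [-2.3, -1.9, 4.2]
finger_gap: 0.0235
grip_force: 50.0
```

Bench contact. I'll release and rise.

>>> play_rows:
  delta_pos:
    - [0, 0, 0]
    - [0, 0, 0]
    - [0, 0, 0]
    - [0, 0, 0]
    - [0, 0, 0]
    - [0, 0, -10]
    - [0, 0, -30]
    - [0, 0, -40]
    - [0, 0, -40]
    - [0, 0, -20]
    - [0, 0, 0]
    - [0, 0, 0]
  twist:
    - [0, 0, 0]
    - [0, 0, 0]
    - [0, 0, 0]
    - [0, 0, 0]
    - [0, 0, 0]
    - [0, 0, 0]
    - [0, 0, 0]
    - [0, 0, 0]
    - [0, 0, 0]
    - [0, 0, 0]
    - [0, 0, 0]
    - [0, 0, 0]
  hand: [60, 60, 60, 60, 60, 60, 60, 60, 60, 60, 60, 60]

```text
time_s: 15.95
tool_pos: [0.5272, 0.3659, 0.1574]
eef_rot: [-0.0, 0.762, 0.648, -0.0]
wrist_force: [-0.5, -0.2, -0.4]
finger_gap: 0.06
grip_force: 0.0
```

```bash
python3 - <<'E'
from h import *
st=robot.get_state(); print(st['time_s'],st['tool_pos'],st['finger_gap'])
a=cv2.resize(robot.read_camera('scene')[:,:,::-1][110:310,160:360],(400,400),interpolation=cv2.INTER_CUBIC)
b=cv2.resize(robot.read_camera('top')[:,:,::-1][120:280,180:340],(400,400),interpolation=cv2.INTER_CUBIC)
cv2.imwrite('pics/e.png',np.hstack([a,b]))
for q,z in (('roller_center',.04),('marker',.009),('flange',.01)):
  for r in robot.search_frame('top',q)[:1]: print(q,r,atz('top',r['centre'],z).round(3))
print(P(np.array([.4669,.1482,-.1372]),(.064,0)))
E
```

```text
15.95 [0.52716621 0.36593191 0.15742836] 0.06002309051817564
roller_center {'centre': [301.6, 183.3], 'conf': 0.75} [0.526 0.131 0.04 ]
marker {'centre': [248.2, 176.1], 'conf': 0.8} [0.544 0.256 0.009]
flange {'centre': [248.1, 222.9], 'conf': 0.62} [0.431 0.254 0.01 ]
[0.53029858 0.13944672]
```

View pics/e.png

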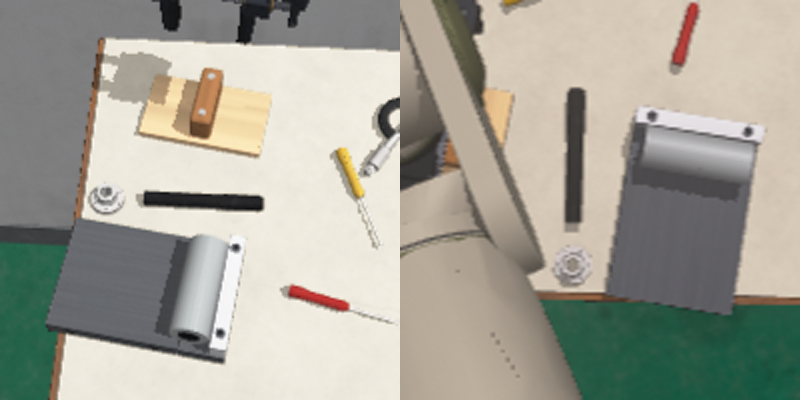

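The pictures show the roller parked square against the rail in the groove (top crop about 640–756, row 158). The pad is flat at its old place, and the flange (572,265) and marker (575,157) are unmoved to the pixel.

```bash
python3 -c "
from station import robot
print(robot.finish_job())"
```

```text
the job is handed in; nothing more can be done
None
```

The roller is parked in the groove against the stop rail, the pad lies flat on the bench where it started, the marker and flange are unmoved, and the job is handed in at about 16 s; no verdict was returned.

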